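# Take a test tile out of the lever arch file

### The job

Lift the lever of the lever arch file so that its rings spring open, take the glaze test tile off the posts and set it down upright on the wooden board, without letting it fall. Then press the lever fully down again so that the empty rings are shut, and leave the other pottery where it stands.

Things in the scene. Friction and masses are not known exactly. Their poses are not given: they have to be found in the camera images.
- file: lever arch file, fixed flat on the counter: black board 150 x 170 mm (x -107 to +43, y -85 to +85) with a steel plate, top at z = 8 mm. Origin: on the counter midway between its two upright posts; x runs from the lever (robot's side) to the posts, y along the row of posts. Posts 8 mm thick at y = -50 and +50, top at z = 48 mm, with collars at the foot, top at z = 16 mm
- arches (a joint): angle of the file's two steel rod arches (7 mm), which turn together on a shaft along y at x = -45, z = 12 mm: 0 shut, bent over onto the post tops (highest point z = 58 mm); 0.65 rad fully open, leaning back to -x (tips at x about -38, z about 70 mm). Driven by the lever: 0.62 of its angle
- lever (a joint): angle of the file's lever: 0 pressed down (rings shut), 1.05 rad fully up (rings open); positive lifts the tip, about the file's x axis. An over-centre spring holds it at either end and carries it to the nearer one from about 0.52; moving it takes about 5 N at the tip
- lever_tip (a point): centre of the steel roll at the lever's free end: it lies along the file's x, 16 mm long, 14 mm thick; the lever behind it is a strip 12 mm wide, 4 mm thick. Pressed down, the centre is 42 mm above the counter, with nothing beneath down to the plate (8 mm); up, about 103 mm. It can turn between fingers that pinch its two flat ends
- lever_hinge (a point): pivot of the lever, in the file's frame at x = -80, y = -55, z = 28 mm; axis along the file's x. The roll's centre is 80 mm from it; the lever points along the file's +y, 0.175 rad above level at joint value 0 and 1.225 rad at 1.05
- tile_centre (a point): centre, 39.5 mm above the underside, of the white ceramic test tile, an upside-down T 79 mm high, about 0.2 kg. Foot 50 (x) x 130 (y) x 9 mm with 13 mm holes at y = -50, +50; fin in the middle 9 mm thick (x), 52 mm wide (y): grip it near its top. At first it lies on the posts' collars, axes as the file's, kept by the shut arches; once they open it lifts off straight up
- board: plain wooden board fixed to the counter, 120 (x) x 160 (y) x 10 mm; origin at the centre of its underside, top at z = 10 mm. It lies either to the right or to the left of the file
- ginger_jar1: round white lidded jar, 104 mm wide and 109 high, at the left; bystander. Origin under its centre
- ginger_jar2: round white lidded jar, 92 mm wide and 97 high, behind, between file and board; bystander. Origin under its centre
- stilt_a: three-armed clay kiln stilt, 59 x 52 x 21 mm, in front, between file and board; bystander. Origin under its centre
- green_cup: dark green cup, 113 mm wide and 107 high, at the right; bystander. Origin under its centre
- bisque_piece03: white bowl, 100 mm wide and 58 high, at the far right; bystander. Origin under its centre
- egg_cup: small white cup, 56 mm wide and 58 high, at the far left; bystander. Origin under its centre

How it is judged (in metres and radians):
On the way, in this order (a step that is already met when the one before it is completed fails the run):
1. the lever is up and the rings are open, the tile still on the posts (value of joint lever above 0.85 rad and value of joint arches above 0.5 rad and z of tile_centre in the frame of file below 0.075 m and horizontal distance between tile_centre and file below 0.03 m), for 0.2 s.
2. the tile stands on the board (contact force between tile and board above 0.3 N and angle between tile_centre's own z axis and vertical below 0.15 rad), for 0.2 s.
At the end, for the whole second after the job is handed in: The lever is down (under 0.1 rad) and the arches are shut (under 0.08 rad); the tile stands at rest and upright (within 0.12 rad) on the board, its centre within 45 mm along the board's x and 60 mm along its y of the board's centre (value of joint lever below 0.1 rad and value of joint arches below 0.08 rad and x of tile_centre in the frame of board between -0.045 and 0.045 m and y of tile_centre in the frame of board between -0.06 and 0.06 m and z of tile_centre in the frame of board between 0.043 and 0.056 m and angle between tile_centre's own z axis and vertical below 0.12 rad and linear speed of tile below 0.03 m/s); the robot touches nothing.
It fails at once if the tile is let fall (moves faster than 0.5 m/s out of the fingers) (contact force between the fingers and tile below 0.05 N and linear speed of tile above 0.5 m/s).
It fails at once if a piece of pottery standing by is shifted by more than 30 mm (distance of any of ginger_jar1, ginger_jar2, stilt_a, green_cup, bisque_piece03, egg_cup from where it was at the start of the episode above 0.03 m).
It also fails if it takes over 64 s, if anything falls off the work surface, if the arm or the gripper's body presses on something with over 40 N, if the wrist force passes 120 N, or if a joint passes its speed limit or range.

### The arm

A 6-joint arm with a two-finger parallel gripper is mounted at the origin on a cart in front of the work surface, level with it; the furniture and walls round the work are solid. World frame = base frame: x ahead of the robot, y to its left, z up, the work surface at z = 0. Lengths are in m, angles in degrees, forces in N, time in s.
With the tool pointing down it reaches from about 0.325 to 0.775 m from the base axis. Payload 5.5 kg.
Tool frame: the origin (TCP) lies at the centre of the arm's flange, where the gripper is bolted on; the fingertips stand 182 mm ahead of it and the grasp point (between the pads) lies 163 mm ahead of it; z points along the fingers, y is the line along which they close (so a half turn about z gives the same grasp; the last joint's range is limited). The gripper opens to 88 mm and grips with 3 to 60 N. Pads are 20 mm wide; open, the fingers measure 115 mm over their backs; the gripper's body (75 mm by 178 mm) begins 61 mm behind the grasp point.
Start: joints at [-77.848, 5.22, 70.514, -0, 104.267, -3.249], TCP at [0.159, -0.578, 0.405] pointing down, gripper open.
Joint ranges: [-164.24, 164.24], [-49.07, 125.15], [9.68, 141.18], [-86.29, 266.29], [3.28, 154.24], [-151.56, 151.56]. Speed limits (degrees/s): [147.25, 147.25, 172.46, 180, 180, 180].

### API

Orientations are given as [roll, pitch, yaw] about the fixed x, y, z axes, in that order (R = Rz(yaw) Ry(pitch) Rx(roll)).
In Python, from station import r gives the robot as it stands. The module is installed in compiled form; this text tells all that it offers. Calls block until the motion is done:
- r.reach(position, orientation): joint-space move of the TCP to a pose.
- r.servo_line(position, rotation=None, speed=0.15): straight line of the TCP; rotation=None keeps the orientation; speed is the mean speed in m/s.
- r.move_joints(angles): joint-space move.
- r.let_go() and r.grab(squeeze=None): open the fingers fully, or close them until they stop; squeeze is the grip in N (None keeps the last).
- r.wait(seconds).
- r.inverse_kinematics(position, orientation): joint angles nearest the present ones, or None.
- r.sense(): the state.
- r.snapshot(name): name is "side" or "top"; returns a dict with "frame" (400x640x3 uint8, red, green, blue), "fx", "fy", "cx", "cy" (pixels), "dist_coeffs" ([k1, k2, p1, p2, k3] as OpenCV has them; the pictures are not rectified), "R" (3x3) and "t" (3): a world point X has camera coordinates R X + t. Camera axes: x right, y down, z forward; pixel columns grow to the right and rows downward; lengths in m; the calibration is good to about 2 mm. A picture is of the moment at which its call begins. There is no depth.
A pose or a line that the arm cannot do raises r.IKError and nothing moves.
- r.hand_in(): hands the job in; it is judged then, once.
The state is a dict: "clock": time; "joints": joint angles; "joint_vel": joint speeds; "joint_torque": joint torques, N m; "tcp_pos": TCP position; "orientation": TCP orientation; "contact_force": force on the tool from outside, world axes, zero at the start; "torque": the same for the moment, N m; "opening": finger opening in m; "gripper_force": force on a finger pad.
Only numpy, scipy, OpenCV 4.12 (cv2) and the standard library are available. Lean on these libraries where they do the work, as an engineer would, in place of code of your own. Each camera call takes 0.05 s, during which the arm holds its last target. There are 200 camera calls.

## Working session

There is one attempt and no reset: what is moved stays moved. The work goes in short steps, each a Python script; the robot and the scene stay as the last script left them, time stands still between calls to the robot, and variables do not carry over. Pictures are saved under pics/ and viewed, at most 10 in all, crops included, and the job is handed in when it is done.

```bash
mkdir -p pics
cat > h.py <<'E'
from station import r
import cv2, numpy as np
def snap(cam,fn=None):
    s=r.snapshot(cam)
    if fn: cv2.imwrite('pics/'+fn,cv2.cvtColor(s['frame'],cv2.COLOR_RGB2BGR))
    return s
def cal(s):
    K=np.array([[s['fx'],0,s['cx']],[0,s['fy'],s['cy']],[0,0,1.]]);return K,np.array(s['dist_coeffs'],float),np.array(s['R'],float),np.array(s['t'],float)
def px2w(s,uv,z):
    K,d,R,t=cal(s);p=cv2.undistortPoints(np.array([[uv]],float),K,d)[0,0]
    ray=R.T@np.array([p[0],p[1],1]);c=-R.T@t
    return c+ray*(z-c[2])/ray[2]
def w2px(s,X):
    K,d,R,t=cal(s);return cv2.projectPoints(np.array(X,float).reshape(-1,3),cv2.Rodrigues(R)[0],t,K,d)[0][:,0]
E
python3 - <<'E'
from h import *
import pickle
for c in('top','side'):
    s=snap(c,c+'0.png');pickle.dump(s,open(c+'0.pkl','wb'));K,d,R,t=cal(s);print(c,-R.T@t,R[2])
print(r.sense()['clock'],r.sense()['orientation'])
E
```

```text
top [ 0.23219512 -0.02718346  1.6183097 ] [ 0.17802062 -0.00243476 -0.98402374]
side [0.28037401 0.87611369 0.90889651] [ 0.19101469 -0.70840471 -0.67946756]
0.1 [-1.79901804e+02 -6.75053702e-03  1.54035952e+01]
```

View pics/top0.png

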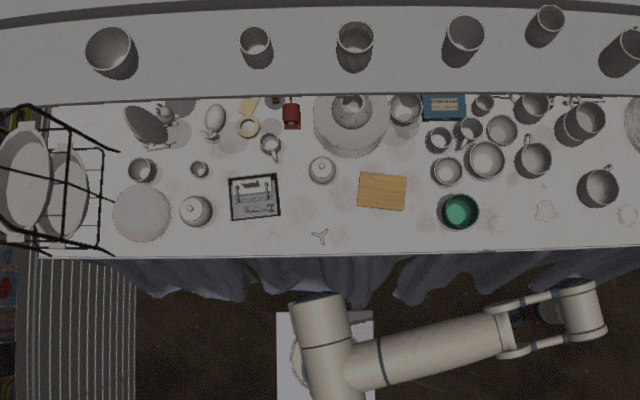

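View pics/side0.png

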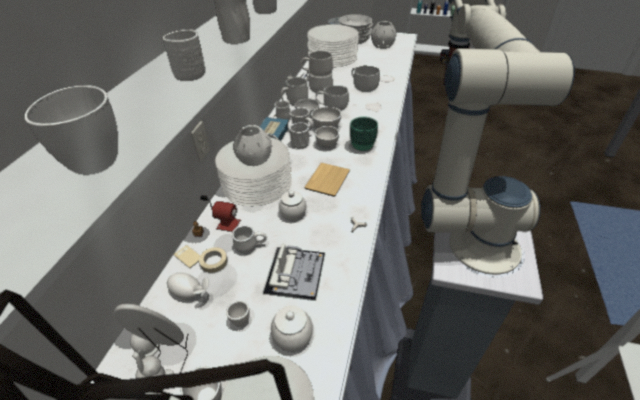

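The top view shows the file at about (255,197), the board at (382,191), jar1 at (195,210), jar2 at (322,170) and the stilt at (320,237). In the side view the file is at about (295,272) and the board at (328,179). I'll enlarge the file and board.

Run:
```python
import pickle,cv2,numpy as np
t=pickle.load(open('top0.pkl','rb'))['frame'];s=pickle.load(open('side0.pkl','rb'))['frame']
f=lambda im,x,y,w,h,k:cv2.resize(im[y:y+h,x:x+w],None,fx=k,fy=k,interpolation=cv2.INTER_CUBIC)
a=np.hstack([f(t,222,165,66,60,6),f(t,350,160,66,60,6)])
b=np.hstack([f(s,260,238,66,66,3.6364)[:240],f(s,300,155,66,66,3.6364)[:240]])
b=cv2.copyMakeBorder(b,0,0,0,792-b.shape[1],0)
im=cv2.cvtColor(np.vstack([a,b]),cv2.COLOR_RGB2BGR);print(im.shape);cv2.imwrite('pics/c0.png',im)
```

```text
(600, 792, 3)
```

View pics/c0.png

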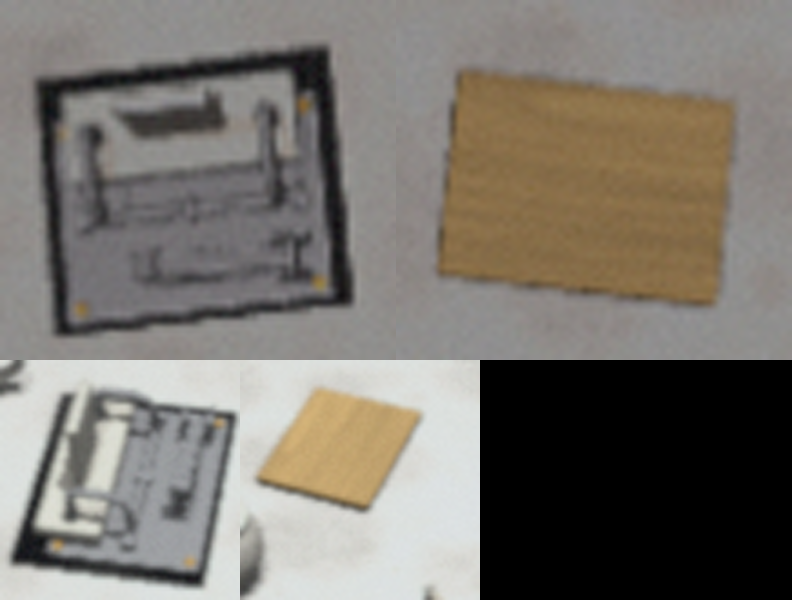

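Run:
```python
from h import *
import pickle
from scipy.optimize import least_squares
T=pickle.load(open('top0.pkl','rb'));S=pickle.load(open('side0.pkl','rb'))
c=lambda pts,k,dx,dy,ox,oy:np.array([[(u-dx+.5)/k-.5+ox,(v-dy+.5)/k-.5+oy] for u,v in pts])
sk=3.6364
ft=c([(38,80),(328,47),(350,300),(58,333)],6,0,0,222,165)
fs=c([(12,562),(62,393),(237,410),(203,585)],sk,0,360,260,238)
bt=c([(460,70),(735,100),(715,303),(440,272)],6,396,0,350,160)
bs=c([(258,480),(320,388),(422,412),(368,508)],sk,240,360,300,155)
def fit(loc,pt,ps):
    def P(p):
        a=p[2];R=np.array([[np.cos(a),-np.sin(a)],[np.sin(a),np.cos(a)]])
        return np.c_[loc[:,:2]@R.T+p[:2],loc[:,2]]
    def f(p,w):return np.r_[((w2px(T,P(p))-pt)*w[0]).ravel(),((w2px(S,P(p))-ps)*w[1]).ravel()]
    x0=np.r_[px2w(T,pt.mean(0),0)[:2],0]
    for w in((1,1),(1,0),(0,1)):
        q=least_squares(f,x0,args=(w,));print(w,q.x[:2].round(4),np.degrees(q.x[2]).round(2),np.abs(q.fun).max().round(2))
fit(np.array([(.043,.085,.005),(.043,-.085,.005),(-.107,-.085,.005),(-.107,.085,.005)]),ft,fs)
fit(np.array([(.06,.08,.01),(.06,-.08,.01),(-.06,-.08,.01),(-.06,.08,.01)]),bt,bs)
for n,uv,z in(('jar1',(195,210),.06),('jar2',(322,170),.05),('stilt',(320,237),.01),('egg',(199,169),.03),('cup',(460,212),.05)):print(n,px2w(T,uv,z).round(3))
```

```text
(1, 1) [0.5687 0.2351] 5.69 1.14
(1, 0) [0.5707 0.2358] 5.34 0.63
(0, 1) [0.5673 0.2346] 5.93 0.62
(1, 1) [ 0.5461 -0.2018] -7.72 1.49
(1, 0) [ 0.5487 -0.2019] -7.6 0.65
(0, 1) [ 0.5429 -0.2005] -8.0 0.75
jar1 [0.486 0.419 0.06 ]
jar2 [ 0.614 -0.002  0.05 ]
stilt [0.395 0.009 0.01 ]
egg [0.632 0.419 0.03 ]
cup [ 0.463 -0.456  0.05 ]
```

```bash
cat >> h.py <<'E'
FO,FA=np.array([.569,.235]),5.7
BO,BA=np.array([.546,-.202]),-7.7
SG=-90  # tool yaw offset
def P(o,a,x,y,z):
    c,s=np.cos(np.radians(a)),np.sin(np.radians(a));return [o[0]+c*x-s*y,o[1]+s*x+c*y,z+.163]
fp=lambda x,y,z:P(FO,FA,x,y,z)
bp=lambda x,y,z:P(BO,BA,x,y,z)
ori=lambda a:[180,0,a+SG]
roll=lambda q:(-.08,-.055+.08*np.cos(.175+q),.028+.08*np.sin(.175+q))
def st(m=''):
    s=r.sense();print(m,round(s['clock'],2),'tcp',np.round(s['tcp_pos'],4),'F',np.round(s['contact_force'],1),'open',round(s['opening'],4),'g',round(s['gripper_force'],1))
E
python3 - <<'E'
from h import *
import h
for sg in(-90,90):
    h.SG=sg
    for p,a in((fp(*roll(0)),FA),(fp(*roll(1.05)),FA),(fp(0,0,.2),FA),(bp(0,0,.2),BA),(bp(0,0,.08),BA)):
        q=r.inverse_kinematics(p,ori(a));print(sg,None if q is None else np.round(q,1))
h.SG=-90
x,y,z=roll(0)
r.reach(fp(x,y,.16),ori(FA));r.servo_line(fp(x,y,.075),speed=.15);st()
snap('top','a_t.png');s=snap('side','a_s.png')
t=snap('top')
f=lambda s,k,c:cv2.resize(s['frame'][c[1]:c[1]+100,c[0]:c[0]+130],None,fx=3,fy=3,interpolation=cv2.INTER_CUBIC)
cv2.imwrite('pics/a.png',cv2.cvtColor(np.hstack([f(t,0,(190,150)),f(s,0,(230,220))]),cv2.COLOR_RGB2BGR))
E
```

```text
-90 None
-90 None
-90 None
-90 None
-90 None
90 [23.7  0.3 96.  -0.  83.7 18. ]
90 [18.4 -4.5 94.3 -0.  90.2 12.7]
90 [ 19.3   7.4  72.4  -0.  100.2  13.6]
90 [-23.7   2.2  77.9   0.   99.9 -16. ]
90 [-23.7   4.1  88.1   0.   87.8 -16. ]Traceback (most recent call last):
  File "<stdin>", line 9, in <module>
station.IKError: the arm cannot take that pose within its joint ranges
```

```bash
sed -i 's/^SG=-90/SG=90/' h.py
python3 - <<'E'
from h import *
x,y,z=roll(0)
r.reach(fp(x,y,.16),ori(FA));r.servo_line(fp(x,y,.075),speed=.15);st()
t=snap('top');s=snap('side')
f=lambda s,c:cv2.resize(s['frame'][c[1]:c[1]+100,c[0]:c[0]+130],None,fx=3,fy=3,interpolation=cv2.INTER_CUBIC)
cv2.imwrite('pics/a.png',cv2.cvtColor(np.hstack([f(t,(190,150)),f(s,(230,220))]),cv2.COLOR_RGB2BGR))
E
```

```text
3.95 tcp [0.4873 0.2507 0.2389] F [0.1 1.3 0.1] open 0.0877 g 0.0
```

View pics/a.png

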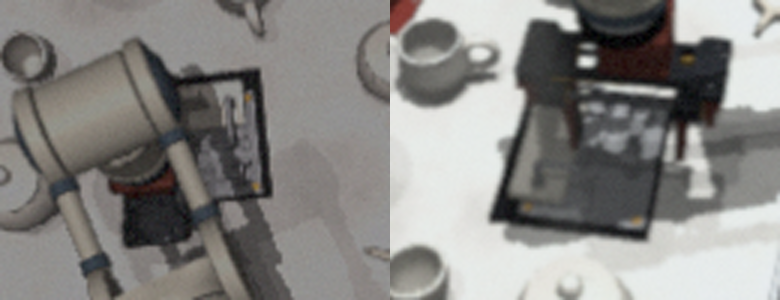

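The side crop shows the open fingers straddling the lever at about (575,130) and (683,140), clear of the tile. The arm hides the file in the top view. Next I descend and pinch.

Run:
```python
from h import *
x,y,z=roll(0)
r.servo_line(fp(x,y,z+.005),speed=.08);st('down')
r.grab(30);st('grab')
```

```text
down 4.55 tcp [0.4868 0.2506 0.209 ] F [-0.9 -0.1 -0.4] open 0.0878 g 0.0
grab 5.65 tcp [0.4875 0.2508 0.21  ] F [ 5.8  1.2 -2.8] open 0.0156 g 30.0
```

Run:
```python
from h import *
for q in np.linspace(.15,1.05,7):
    x,y,z=roll(q);r.servo_line(fp(x,y,z+.005),speed=.06);st(f'{q:.2f}')
r.wait(.3);t=snap('side')
cv2.imwrite('pics/b.png',cv2.cvtColor(cv2.resize(t['frame'][210:320,230:360],None,fx=4,fy=4),cv2.COLOR_RGB2BGR))
```

```text
0.15 6.0 tcp [0.4879 0.2476 0.2212] F [ 6.8  0.8 -5.2] open 0.0153 g 30.0
0.30 6.35 tcp [0.4884 0.2429 0.2322] F [ 5.5  1.2 -5.7] open 0.0156 g 30.0
0.45 6.7 tcp [0.489  0.2366 0.2426] F [ 6.6 -0.1 -4.3] open 0.016 g 30.0
0.60 7.05 tcp [0.4897 0.229  0.2519] F [ 4.7 -0.2 -2.6] open 0.0153 g 30.0
0.75 7.4 tcp [0.4905 0.2201 0.26  ] F [ 4.8 -0.3 -2.4] open 0.0155 g 30.0
0.90 7.75 tcp [0.4915 0.2102 0.2667] F [ 5.2 -1.1 -0.3] open 0.0154 g 30.0
1.05 8.1 tcp [0.4925 0.1994 0.2718] F [ 5.8 -1.   0.9] open 0.0152 g 30.0
```

View pics/b.png

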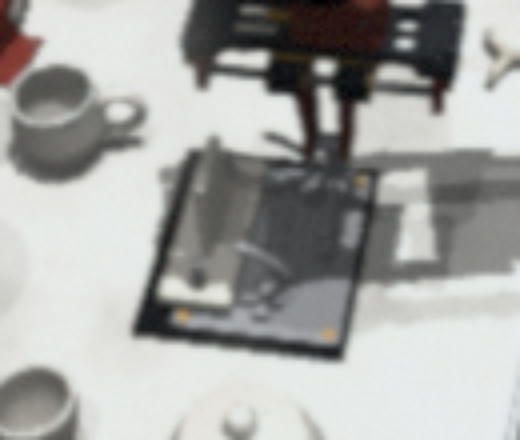

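The side crop shows the arches leaning back at about (265,260) and (290,145), so they are open, with the tile still on its posts and the fingers holding the lever up at (325,150). I'll release it, then grasp the tile.

Run:
```python
from h import *
r.let_go();st('rel')
x,y,z=roll(1.05)
r.servo_line(fp(x,y,.19),speed=.15)
r.servo_line(fp(0.001,0,.19),speed=.15)
r.servo_line(fp(0.001,0,.082),speed=.1);st('at tile')
t=snap('side')
r.grab(25);st('grab')
cv2.imwrite('pics/d.png',cv2.cvtColor(cv2.resize(t['frame'][210:320,230:360],None,fx=4,fy=4),cv2.COLOR_RGB2BGR))
```

```text
rel 9.63 tcp [0.4922 0.1993 0.2713] F [-0.2  0.2  0.2] open 0.0878 g 0.0
at tile 12.28 tcp [0.5702 0.2352 0.2461] F [ 0.3  0.3 -0.2] open 0.0879 g 0.0
grab 13.52 tcp [0.57   0.2351 0.245 ] F [-0.3 -0.1 -0.5] open 0.0087 g 25.0
```

View pics/d.png

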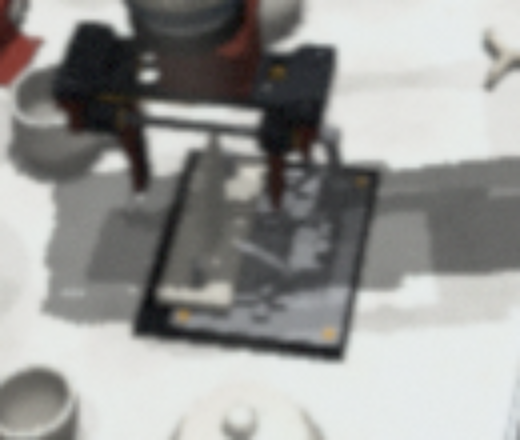

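The fingers straddled the fin at about (140,180) and (277,190), and the lever is still up at (328,150). They closed to 8.7 mm, which matches the 9 mm fin, so I'll lift and carry.

Run:
```python
from h import *
for z in(.1,.13,.215):
    r.servo_line(fp(.001,0,z),speed=.06 if z<.2 else .12);st(z)
r.servo_line(bp(0,0,.215),ori(BA),speed=.15);st('over')
r.servo_line(bp(0,0,.10),speed=.1);st('low')
t=snap('side')
cv2.imwrite('pics/e.png',cv2.cvtColor(cv2.resize(t['frame'][110:240,260:400],None,fx=4,fy=4),cv2.COLOR_RGB2BGR))
```

```text
0.1 13.97 tcp [0.5701 0.2351 0.2637] F [-0.6 -0.1 -2. ] open 0.0089 g 25.0
0.13 14.62 tcp [0.57   0.2351 0.2931] F [-0.3 -0.9 -2.1] open 0.009 g 25.0
0.215 15.47 tcp [0.57   0.2351 0.3768] F [ 0.4 -0.4 -3.3] open 0.0087 g 25.0
over 18.54 tcp [ 0.5461 -0.2016  0.378 ] F [-0.3 -0.9 -1.6] open 0.0088 g 25.0
low 19.84 tcp [ 0.5462 -0.2021  0.2641] F [-0.   0.2 -2.4] open 0.0089 g 25.0
```

View pics/e.png

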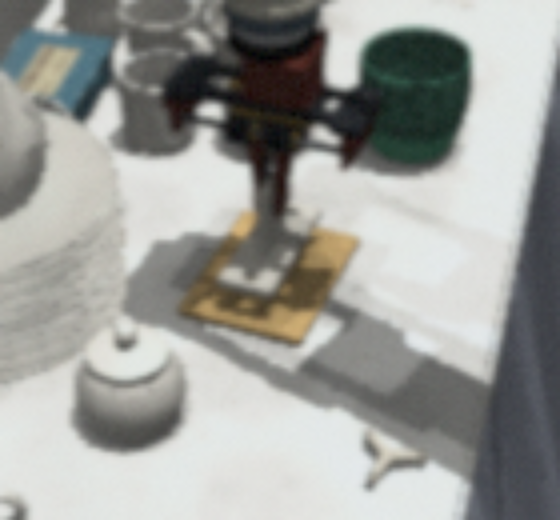

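The tile hangs level about 24 mm over the middle of the board, at about (265,265) in the crop. Now I lower it until it touches.

Run:
```python
from h import *
r.servo_line(bp(0,0,.081),speed=.05)
f0=r.sense()['contact_force'][2]
for z in np.arange(.079,.069,-.001):
    r.servo_line(bp(0,0,z),speed=.02);r.wait(.1);f=np.mean([r.sense()['contact_force'][2]]);print(round(z,3),round(f,1))
    if f-f0>5:break
r.wait(.3);st('placed')
r.let_go();st('rel')
r.servo_line(bp(0,0,.19),speed=.12)
x,y,z=roll(1.05)
r.servo_line(fp(x+.001,y,.19),ori(FA),speed=.2);st('over lever')
t=snap('side')
cv2.imwrite('pics/g.png',cv2.cvtColor(cv2.resize(t['frame'][130:310,230:400],None,fx=3.3,fy=3.3),cv2.COLOR_RGB2BGR))
```

```text
0.079 -1.9
0.078 -2.8
0.077 -2.5
0.076 -2.1
0.075 5.3
placed 22.48 tcp [ 0.546 -0.202  0.239] F [-2.7  1.3  5.2] open 0.009 g 25.0
rel 23.74 tcp [ 0.546 -0.202  0.238] F [-0.5  0.7 -0.1] open 0.0878 g 0.0
over lever 27.02 tcp [0.4933 0.1988 0.353 ] F [ 1.  -0.   0.3] open 0.0876 g 0.0
```

View pics/g.png

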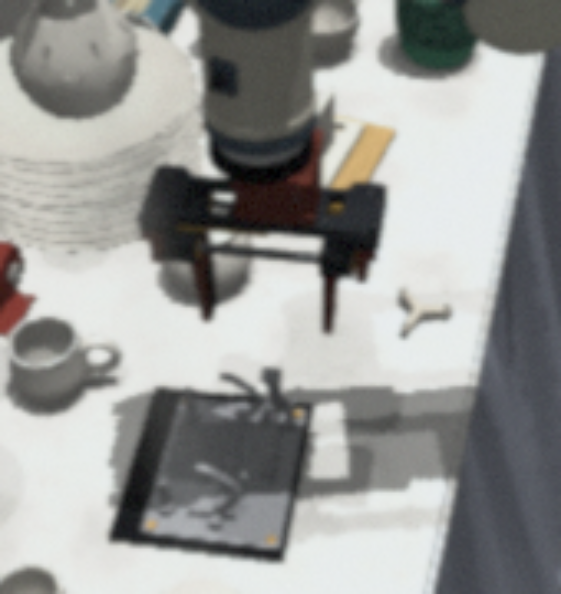

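The lever is up at about (270,385) and the file is empty. The gripper mostly hides the board, so I'll check the tile afterwards. Next I pinch the roll and arc it down.

Run:
```python
from h import *
x,y,z=roll(1.05)
r.servo_line(fp(x+.001,y,z+.005),speed=.12)
r.grab(30);st('grab')
for q in list(np.linspace(.9,0,7)):
    x,y,z=roll(q);r.servo_line(fp(x+.001,y,z+.005),speed=.06)
st('down')
r.servo_line(fp(x+.001,y,z+.002),speed=.03);r.wait(.3);st('press')
r.let_go()
r.servo_line(fp(x+.001,y,.12),speed=.15)
r.grab(10)
r.servo_line(fp(x,y,z+.007+.019+.006),speed=.1);st('above')
for d in np.arange(.004,-.005,-.002):
    r.servo_line(fp(x,y,z+.026+d),speed=.03);r.wait(.1);f=r.sense()['contact_force'][2];print(round(d,3),round(f,1))
    if f>12:break
r.servo_line(fp(x,y,.2),speed=.15)
r.move_joints([60]+list(r.sense()['joints'][1:]));st('end')
t=snap('side')
f=cv2.resize(t['frame'][130:310,230:400],None,fx=3.3,fy=3.3)
cv2.imwrite('pics/i.png',cv2.cvtColor(f,cv2.COLOR_RGB2BGR))
t=snap('top');cv2.imwrite('pics/j.png',cv2.cvtColor(cv2.resize(t['frame'][140:260,220:420],None,fx=4,fy=4,interpolation=cv2.INTER_CUBIC),cv2.COLOR_RGB2BGR))
```

```text
grab 29.01 tcp [0.493  0.1994 0.2712] F [-2.8 -0.2  0.8] open 0.0155 g 30.0
down 31.46 tcp [0.488  0.2515 0.209 ] F [-0.8  5.5 -1.6] open 0.0156 g 30.0
press 32.01 tcp [0.4879 0.2516 0.2079] F [-5.3  4.4  6.3] open 0.0157 g 30.0
above 35.8 tcp [0.4871 0.2507 0.237 ] F [ 0.5  0.  -0.2] open 0.0004 g 0.0
0.004 -0.6
0.002 0.6
0.0 0.9
-0.002 7.9
-0.004 15.0
end 39.9 tcp [0.2447 0.49   0.3613] F [ 0.3 -0.2 -0.1] open 0.0006 g 0.0
```

View pics/j.png

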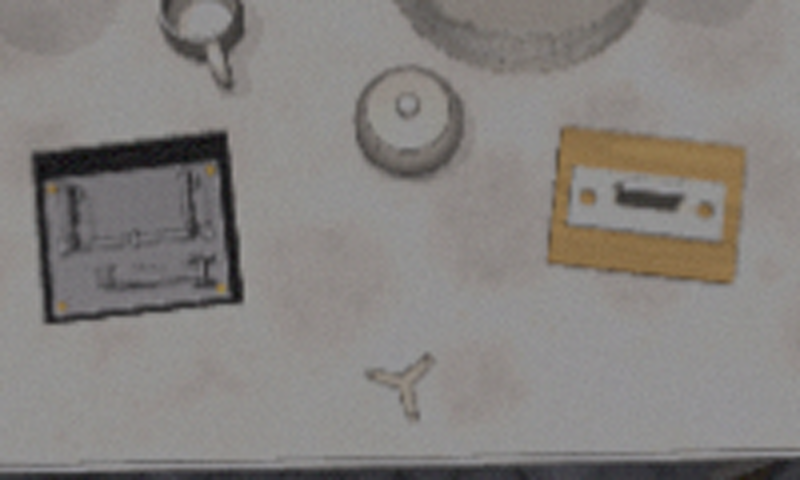

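View pics/i.png

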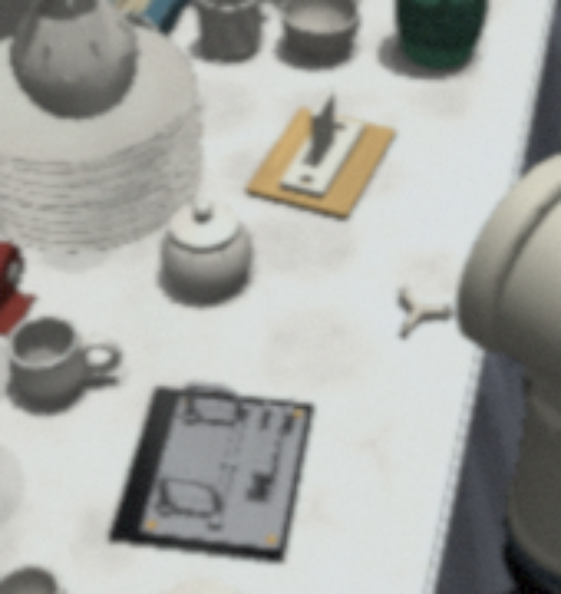

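The top crop shows the tile upright in the middle of the board at about (648,200). The lever lies down at (150,275), and the side crop shows the arches shut on the posts. The jar and stilt are where they were.

```bash
python3 -c "
from h import *
print(r.hand_in())"
```

```text
the job is handed in; nothing more can be done
None
```

The job is handed in: the final pictures show the tile upright in the middle of the board, the lever down, the empty rings shut and the jar and stilt beside the path unmoved; the hand-in returned no verdict.

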